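# Lay the front cover face down in the assembly nest

## Robot

A 6-joint arm with a two-finger parallel gripper is mounted at the origin on the work surface. World frame = base frame: x ahead of the robot, y to its left, z up, the work surface at z = 0. Lengths are in m, angles in rad, forces in N, time in s.
With the tool pointing down it reaches from about 0.325 to 0.775 m from the base axis. Payload 5.5 kg.
Tool frame: the origin (TCP) lies on the centre line of the jaws, within the pads' length; the fingertips stand 22 mm ahead of it and the grasp point (between the pads) lies 3 mm ahead of it (tcp_to_tips is the distance from the TCP to the fingertips, in m); z points along the fingers, y is the line along which they close (so a half turn about z gives the same grasp; the last joint's range is limited). The gripper opens to 88 mm and grips with 3 to 60 N. Pads are 20 mm wide; open, the fingers measure 115 mm over their backs; the gripper's body (75 mm by 178 mm) begins 61 mm behind the grasp point.
Start: joints at [1.193, 0.091, 1.231, -0, 1.82, -0.057], TCP at [0.189, 0.569, 0.206] pointing down, gripper open.
Joint ranges: [-2.87, 2.87], [-0.86, 2.18], [0.17, 2.46], [-1.51, 4.65], [0.06, 2.69], [-2.65, 2.65]. Speed limits (rad/s): [2.57, 2.57, 3.01, 3.14, 3.14, 3.14].

## Interface

Orientations are given as a 3x3 rotation matrix whose columns are the frame's x, y, z axes.
In Python, from plant import * gives the robot as it stands.
- The arm moves only by the tool apply_moves, never from a script. Its argument "motion" is a list that holds one entry, the list of rows, each a list of 7 numbers: the turn, a rotation vector about the world's x, y, z each as a share of 180 degrees, from -1 to 1, then the shift along the world's x, y, z each as a share of 0.1 m, from -1 to 1, then the opening, from 0 (shut) to 1 (fully open). A call has exactly 10 rows; each row is the pose to reach, as a shift and turn from the pose commanded when the call began, turning the shorter way round; what a row does not reach only later rows make up. A row lasts 1/8 s, in which the tool goes at most 62.5 mm and 10.7 degrees, less where a joint would pass 70% of its speed; a pose out of reach is approached as far as the arm can. A call with a number of a shift or a turn outside -1 to 1 is refused whole. A call with a gripper value outside its range is refused whole. The fingers move at their own pace and stop on an object; the grip force is fixed at half the most. Time passes only in rows, so rows that repeat a pose let the fingers close, or fill a call up. It gives the time, the measured TCP pose, the force, the opening and the grip force at its end, in the units of the state.
- read_state(): the state, without advancing time (a new reading comes with each control period).
- capture(name): name is "scene" or "top"; returns the picture (400x640x3 uint8, blue, green, red); there is no depth.
- get_calibration(name): a dict with "K" (3x3 intrinsics, pixels), "distortion" ([k1, k2, p1, p2, k3] as OpenCV has them; the pictures are not rectified), "R" (3x3) and "t" (3): a world point X has camera coordinates R X + t. Camera axes: x right, y down, z forward; pixel columns grow to the right and rows downward; lengths in m; the calibration is good to about 2 mm. A picture is of the moment at which its call begins. get_calibration takes no time and is no camera call.
- hand_in(): hands the job in; it is judged then, once.
Trained networks look in the newest picture that a camera, given by its name, has taken for a name from the list of things; names that differ only in an ending like _2 or _b are one class to them, and where a whole thing is asked for, a point or a joint stands for the part that bears it (a point fixed in the world has none). Each returns a list of dicts, best first, with "score" (0 to 1); they miss things now and then, are a little off and sometimes report something else, mostly with a low value. They report only what shows in the picture. A call takes as long as a camera call.
- spot_in(camera, thing): "bbox" ([centre column, centre row, width, height] as shares, 0 to 1, of the picture: columns of its width, rows of its height, round what is visible of it).
- mark_of(camera, thing): "position" ([column, row] as shares, 0 to 1, of the picture: columns of its width, rows of its height: a listed point, or the origin of a listed thing).
The state is a dict: "t": time; "q": joint angles; "qd": joint speeds; "effort": joint torques, N m; "tcp_pos": TCP position; "ee_rot": TCP orientation; "ft_force": force on the tool from outside, world axes, zero at the start; "wrist_torque": the same for the moment, N m; "opening": finger opening in m; "grasp_force": force on a finger pad.
Only numpy, scipy, OpenCV 4.12 (cv2) and the standard library are available. Lean on these libraries where they do the work, as an engineer would, in place of code of your own. Each camera call takes 0.05 s, during which the arm holds its last target. There are 200 camera calls.

## Task

Take the front cover (the black half with the display window and the cable boss) off the leaning stand and lay it face down in the assembly nest, whose height is as the last user left it: boss tucked under the steel keeper strap, the tab at its other end snapped under the sprung roller, the whole cover flush down on its seats, then let go. Set it in without dropping it, and press gently: only as hard as the catch needs, stopping when you feel it bottom. Leave the rear cover and everything else on the bench where they are.

Things in the scene. Friction and masses are not known exactly. Their poses are not given: they have to be found in the camera images.
- front_cover: Front half of an instrument housing, black plastic tray 120 x 64 x 22 deep, walls and floor 3 thick, about 0.2 kg, with a glazed display window. Origin: centre of its outer face. +x along its length to the cable boss, +z from the outer face into the open back (so +z is up when it lies face down). Starts on the stand, leaning 40 degrees from upright, boss end up, open back up and towards the robot.
- front_cover_boss (a point): Centre of the end face of the cable boss, (76, 0, 11) mm in the cover's frame. The boss is round, 15 diameter, and sticks 16 out of the cover's +x end.
- front_cover_tab (a point): Middle of the catch tab's outer edge, (-68, 0, 0) mm in the cover's frame. The tab is 8 long (x -60 to -68), 36 wide and 4 thick, flush with the outer face. On the stand the cover rests on it.
- front_cover_press (a point): On the floor inside the tray near the tab, (-38, 0, 3) mm in the cover's frame: a good place to press the tab end down. Four round screw posts, 8 diameter and 17 high, stand at x +-52, y +-25; the floor between them is free.
- rear_cover: Rear half of the housing on the stand's other place: same black tray, tab, frame and leaning pose as the front cover, but vent slots instead of the window and no boss. Must stay there.
- stand: Fixed aluminium stand, base 130 x 290, two sloping places 136 apart along its y. Origin: centre of the underside; +x the way the outer faces of the shells look, roughly away from the robot. Each place: backrest 36 wide (14 mm of shell stand free on either side) reaching 104 up the shell, ledge 60 wide, front lip 8 above the ledge.
- nest: Fixed nest: base 250 x 124 with four guide posts (68 high); on it a plate (232 x 98, 10 thick) with two white blocks, its height as the last user left it. Origin: underside, below the middle of the seats; +x to the end with slot and keeper. Seats at x -60 to -38 and +38 to +60, 46 to 76 above the bench: NOT measured, feel for it. Between the seats it is open at both sides for fingers, down to 20 below the seats.
- nest_seat (a point): Point of the nest's base straight below (0 to 30 mm) where the front cover's origin lies when home: the seats' lowest height, 46 mm above the bench. Axes as the nest's. Home: outer face flat on both seats, boss end at the end wall (face at x +60, 10 above the seats, slot 20 wide for the boss). Side walls 68 apart, 13 above the seats.
- nest_slot (a point): The same for the middle of the boss's end face: (76, 0, 57) mm in the nest's frame, 0 to 30 mm below its place when home. Steel keeper strap over the slot: x +69 to +79, y +-24, underside 22 and bolt heads 31 above the seats. The boss gets under it only with the cover sloping, boss end low about 10 degrees: lower it to the seat short of the strap, then move to +x until the end wall is felt.
- catch (a joint): Sprung roller at the -x end, m pushed back to -x: 0 out, stop 0.006; spring 9 N + 1.5 N/mm. 10 diameter, 24 long, axis 8 above the seats at x -70.5; housing x -114 to -80, y +-22, top 14 above the seats. It stands 2.5 mm into the tab's way: the tab rests on it with the cover sloping 5.5 degrees; pressing that end with about 10 to 20 N snaps it under (then reads 0 to 0.003).
- spool: Reel of solder wire standing on its flange, 60 diameter, 44 high. Origin: centre of the underside. Leave alone.
- screwdriver: Screwdriver lying between stand and nest, 170 long, handle to -x. Leave alone.
- flux: White flux bottle, 38 diameter, 85 high. Origin: centre of the underside. Leave alone.
- screw_dish: Round steel dish, 72 diameter, 28 high. Origin: centre of the underside. Leave alone.
- led_board: Narrow white LED board, 150 x 22 x 4, lying flat. Origin: centre of the underside. Leave alone.
- cutters: Side cutters, about 130 long, lying flat. Origin: centre of the underside. Leave alone.
- mug: White mug, 80 diameter, 90 high. Origin: centre of the underside. Leave alone.

How it is judged:
By the outcome, as a careful person would: the job done as asked, in the order asked, and still so for the second after the job is handed in, with the robot touching nothing.
It also fails if it takes over 46 s, if anything falls off the work surface, if the arm or the gripper's body presses on something with over 40 N, if the wrist force passes 120 N, or if a joint passes its speed limit or range.

## Working session

There is one attempt and no reset: what is moved stays moved. The work goes in short steps, Python scripts to look and compute and a tool call to move; the robot and the scene stay as the last step left them, time stands still between calls to the robot, and variables do not carry over. Pictures are saved under pics/ and viewed, at most 10 in all, crops included, and the job is handed in when it is done.

Besides the shell and the picture viewer there is one more tool, called after ">>>" as name(argument=value, ...), one argument or row to a line, values as JSON. apply_moves: Moves the arm, as the interface text tells. Shift numbers are shares of 0.1 m and turn numbers shares of 180 degrees, none past 1 either way. Its arguments: {"type":"object","properties":{"motion":{"type":"array","items":{"type":"array","items":{"type":"array","items":{"type":"number"}}}}},"required":["motion"]}

```bash
mkdir -p pics; ls; python3 - <<'E'
from plant import *
import cv2,numpy as np
s=read_state();print(s['t'],s['tcp_pos'],s['ee_rot'],s['opening'])
for c in ['scene','top']:
    im=capture(c);cv2.imwrite(f'pics/{c}0.png',im)
    k=get_calibration(c);print(c,np.array(k['K']).round(1).tolist(),np.round(k['R'],3).tolist(),np.round(k['t'],3).tolist(),np.round(k['distortion'],3))
    for n in ['front_cover','front_cover_boss','front_cover_tab','front_cover_press','rear_cover','stand','nest','nest_seat','nest_slot','catch']:
        for r in mark_of(c,n)[:2]: print(n,round(r['score'],2),np.round(np.array(r['position'])*[640,400],1))
E
```

```text
pics
0.0 [0.1890799  0.56907289 0.20451471] [[-9.48985281e-01  3.15319584e-01 -7.04302662e-04]
 [ 3.15320355e-01  9.48983583e-01 -1.79810838e-03]
 [ 1.01392877e-04 -1.92845935e-03 -9.99998135e-01]] 0.08804649646066877
scene [[386.9, 0.0, 320.6], [0.0, 386.9, 201.7], [0.0, 0.0, 1.0]] [[0.278, 0.961, -0.011], [0.625, -0.19, -0.757], [-0.729, 0.203, -0.653]] [-0.159, -0.272, 1.444] [0.02 0.   0.   0.   0.  ]
front_cover 0.56 [415.  175.6]
front_cover_boss 0.88 [424.3 163.4]
front_cover_tab 0.55 [402.9 183.3]
front_cover_press 0.57 [409.  179.5]
front_cover_press 0.41 [264.3 294.7]
rear_cover 0.58 [371.8 184.8]
stand 0.72 [390.1 202.9]
nest 0.64 [225.4 218.9]
nest_seat 0.84 [224.7 206.9]
nest_slot 0.73 [231.7 224.4]
nest_slot 0.26 [414.1 176.4]Traceback (most recent call last):
  File "<stdin>", line 8, in <module>
ValueError: it knows: cutters, flux, front_cover, front_cover_boss, front_cover_press, front_cover_tab, led_board, mug, nest, nest_seat, nest_slot, rear_cover, screw_dish, screwdriver, spool, stand
```

```bash
python3 - <<'E'
from plant import *
import cv2,numpy as np
for c in ['top']:
    im=capture(c);cv2.imwrite(f'pics/{c}0.png',im)
    k=get_calibration(c);print(c,np.array(k['K']).round(1).tolist(),np.round(k['R'],3).tolist(),np.round(k['t'],3).tolist(),np.round(k['distortion'],3))
    for n in ['front_cover','front_cover_boss','front_cover_tab','front_cover_press','rear_cover','stand','nest','nest_seat','nest_slot','spool','flux','mug','screwdriver']:
        for r in mark_of(c,n)[:2]: print(n,round(r['score'],2),np.round(np.array(r['position'])*[640,400],1))
E
```

```text
top [[430.6, 0.0, 325.0], [0.0, 430.6, 205.0], [0.0, 0.0, 1.0]] [[0.001, -1.0, -0.023], [-0.999, -0.0, -0.045], [0.045, 0.023, -0.999]] [0.017, 0.559, 1.228] [0.002 0.    0.    0.    0.   ]
front_cover 0.68 [224.3 221.2]
front_cover_boss 0.86 [215.  208.9]
front_cover_press 0.8 [227.3 232.2]
rear_cover 0.74 [275.4 222.6]
stand 0.6 [251.8 230.3]
nest 0.92 [413.2 245.8]
nest 0.55 [274.7 223.2]
nest_seat 0.7 [415.4 244.6]
nest_slot 0.69 [414.4 244.6]
nest_slot 0.6 [404.2 218.7]
spool 0.73 [197.5 161.9]
spool 0.56 [322.5 159.1]
flux 0.57 [390.2 151.2]
flux 0.45 [360.5 134.6]
mug 0.67 [461.3 160.5]
mug 0.49 [226.8 238.3]
screwdriver 0.77 [324.2 217.6]
screwdriver 0.16 [219.4 205. ]
```

View pics/scene0.png

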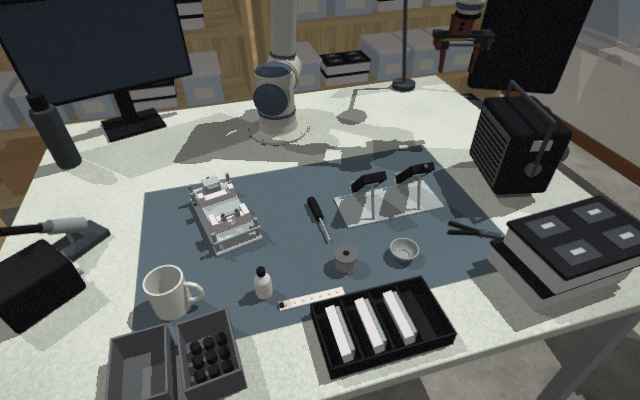

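View pics/top0.png

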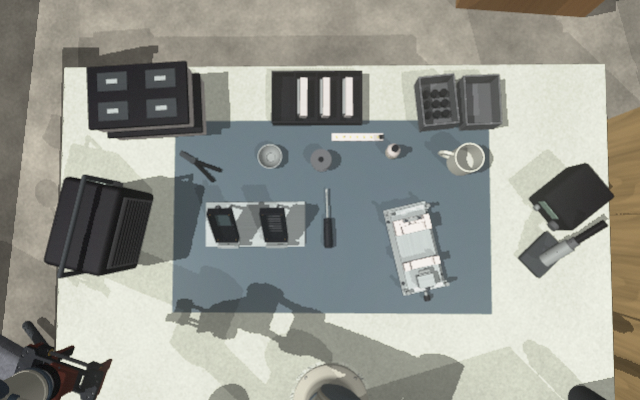

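The front cover (window) is on the left stand place, at about (222,224) in top and (412,173) in scene. The rear cover is at (273,224). The nest is at about (414,247) in top. Next I'll view enlarged crops and fit poses.

```bash
cat > h.py <<'E'
from plant import *
import cv2,numpy as np
from scipy.optimize import least_squares
from scipy.spatial.transform import Rotation as Ro
def cal(c):
    k=get_calibration(c);return [np.array(k[a],float) for a in ('K','distortion','R','t')]
def proj(c,X):
    K,d,R,t=cal(c);return cv2.projectPoints(np.atleast_2d(np.array(X,float)),cv2.Rodrigues(R)[0],t,K,d)[0].reshape(-1,2)
def Rz(a): return Ro.from_euler('z',a).as_matrix()
def marks(c,names):
    o={}
    for n in names:
        r=mark_of(c,n)
        if r: o[n]=[(q['score'],np.array(q['position'])*[640,400]) for q in r[:2]]
    return o
s,c=np.sin(np.radians(40)),np.cos(np.radians(40))
# cover axes in stand frame: x up-slope (+x away), z open back (towards robot, up)
RC=np.array([[s,0,-c],[0,1,0],[c,0,s]]).astype(float)
RC[:,1]=np.cross(RC[:,2],RC[:,0])
CP={'front_cover':[0,0,0],'front_cover_boss':[.076,0,.011],'front_cover_tab':[-.068,0,0],'front_cover_press':[-.038,0,.003]}
NP={'nest':[0,0,0],'nest_seat':[0,0,.046],'nest_slot':[.076,0,.057]}
E
python3 - <<'E'
from h import *
print(RC)
m={c:marks(c,list(CP)+list(NP)) for c in ['scene','top']}
def fit(P,T,x0):
    obs=[(c,n,m[c][n]) for c in m for n in P if n in m[c]]
    def f(x,full=False):
        r=[]
        for c,n,l in obs:
            p=proj(c,T(x,P[n]))[0]
            r.append(min((p-q for sc,q in l),key=np.linalg.norm))
        return np.array(r) if full else np.ravel(r)
    s=least_squares(f,x0,loss='soft_l1')
    print(s.x,s.cost);
    for o,e in zip(obs,f(s.x,True)): print(o[0],o[1],e.round(1))
fit(CP,lambda x,p:np.array(x[:3])+Rz(x[3])@RC@np.array(p),[.5,.28,.08,0])
for y in(0,3.1):
    fit(NP,lambda x,p:np.array([x[0],x[1],0])+Rz(x[2])@np.array(p),[.45,-.22,y])
a=cv2.imread('pics/scene0.png');b=cv2.imread('pics/top0.png')
R=lambda i,x,y,w,h:cv2.resize(i[y:y+h,x:x+w],(400,300),interpolation=cv2.INTER_CUBIC)
cv2.imwrite('pics/m1.png',np.vstack([np.hstack([R(a,175,165,108,81),R(a,330,145,120,90)]),np.hstack([R(b,345,192,148,111),R(b,195,190,120,90)])]))
E
```

```text
[[ 0.64278761  0.         -0.76604444]
 [ 0.          1.          0.        ]
 [ 0.76604444 -0.          0.64278761]]
[0.50679031 0.29212523 0.08051035 0.13715094] 6.405463510030939
scene front_cover [-0.6  0.6]
scene front_cover_boss [2.7 1.2]
scene front_cover_tab [ 0.4 -1.1]
scene front_cover_press [-1.3 -0.8]
top front_cover [-0.5  1.6]
top front_cover_boss [ 0.4 -1.7]
top front_cover_press [0.2 0.1]
[ 0.4443237  -0.23511965  0.23203235] 9.449021651097723
scene nest [0.8 1.1]
scene nest_seat [-1.4  0.7]
scene nest_slot [ 0.6 -2.8]
top nest [-0.8 -1. ]
top nest_seat [-0.1  1. ]
top nest_slot [5.3 0.2]
[ 0.4463734  -0.23624311  2.72021004] 72.77694686709651
scene nest [0.5 1.7]
scene nest_seat [-1.7  1.3]
scene nest_slot [ -0.5 -37. ]
top nest [-0.4 -1.7]
top nest_seat [0.3 0.2]
top nest_slot [-9.  25.7]
```

View pics/m1.png

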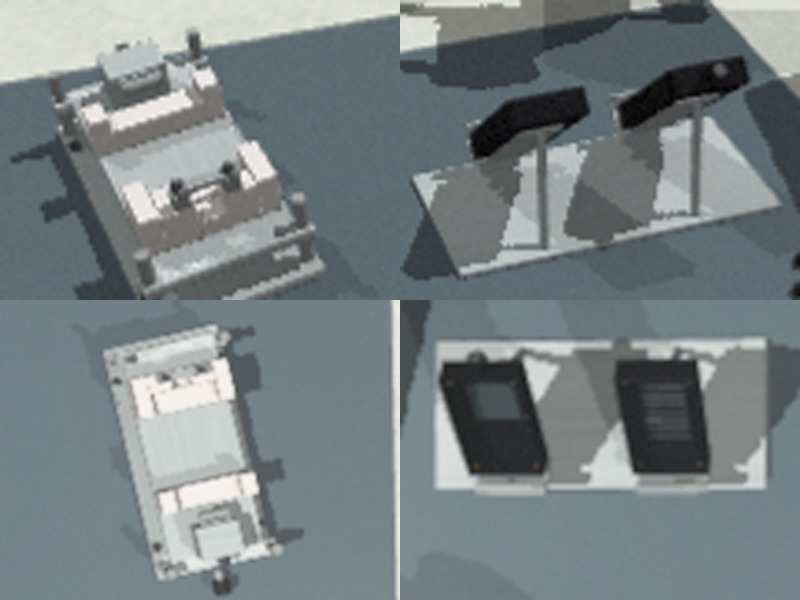

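Mosaic: the nest's +x end (keeper with two bolt heads) points away from the robot, and its roller housing is nearest the robot. The stand is nearly square to the world. I'll refine both fits with corners picked from the crops.

```bash
cat >> h.py <<'E'
def tp(X,Y): return np.array([195+.3*(X-400),190+.3*(Y-300)])
def np_(X,Y): return np.array([345+.37*X,192+.37*(Y-300)])
def ns(X,Y): return np.array([175+.27*X,165+.27*Y])
E
python3 - <<'E'
from h import *
m={c:marks(c,list(CP)) for c in ['scene','top']}
obs=[(c,CP[n],m[c][n][0][1],0) for c in m for n in CP if n in m[c]]
for o,L in ((0,[(441,362),(518,360),(549,470),(470,474)]),(-.136,[(615,362),(695,360),(710,473),(635,475)])):
    for (a,b),q in zip([(.06,.032),(.06,-.032),(-.06,-.032),(-.06,.032)],L): obs.append(('top',[a,b,.022],tp(*q),o))
def f(x): return np.ravel([proj(c,x[:3]+Rz(x[3])@(RC@np.array(p)+[0,o,0]))[0]-q for c,p,q,o in obs])
s=least_squares(f,[.5,.28,.08,0],loss='soft_l1');print('cover',s.x.round(4),s.fun.reshape(-1,2).round(1).tolist())
# stand base corners
L=[(437,341),(768,339),(768,489),(436,489)];P=[(.065,.145),(.065,-.145),(-.065,-.145),(-.065,.145)]
g=lambda x:np.ravel([proj('top',[*(x[:2]+(Rz(x[2])[:2,:2]@p)),.008])[0]-tp(*q) for p,q in zip(P,L)])
s=least_squares(g,[.46,.2,0]);print('stand',s.x.round(4),s.fun.round(1))
# nest: base corners (top), plus block inner-face top corners, seat height h
T=[((.125,.062),(104,351)),((-.125,.062),(157,579)),((-.125,-.062),(284,549))]
def g(x): return np.ravel([proj('top',[*(x[:2]+Rz(x[2])[:2,:2]@np.array(p)),.01])[0]-np_(*q) for p,q in T])
s=least_squares(g,[.46,-.2,.2]);print('nest',s.x.round(4),s.fun.round(1))
E
```

```text
cover [0.5108 0.2887 0.085  0.0406] [[-0.8, 0.3], [1.3, 1.2], [1.4, -1.7], [-0.8, -1.3], [0.3, 0.1], [2.8, -3.4], [0.1, -1.2], [-1.1, 4.7], [0.4, 4.3], [-0.2, -0.2], [0.7, -0.5], [-1.0, 2.6], [-0.2, 2.2], [0.2, -3.0], [-0.2, -2.7]]
stand [0.5028 0.2184 0.0045] [-0.1 -0.2  0.1 -0.   0.2  0.  -0.2  0.2]
nest [ 0.4378 -0.2419  0.2493] [-0.1 -0.6  2.4  0.1 -2.3  0.5]
```

```bash
python3 - <<'E'
from h import *
m={c:marks(c,list(CP)) for c in ['scene','top']}
obs=[(c,CP[n],m[c][n][0][1],0) for c in m for n in CP if n in m[c]]
for o,L in ((0,[(441,362),(518,360),(549,470),(470,474)]),(-.136,[(615,362),(695,360),(710,473),(635,475)])):
    for (a,b,z),q in zip([(.06,.032,0),(.06,-.032,0),(-.06,-.032,.022),(-.06,.032,.022)],L): obs.append(('top',[a,b,z],tp(*q),o))
def f(x): return np.ravel([proj(c,x[:3]+Rz(x[3])@(RC@np.array(p)+[0,o,0]))[0]-q for c,p,q,o in obs])
s=least_squares(f,[.5,.28,.08,0],loss='soft_l1');print('cover',s.x.round(4),s.fun.reshape(-1,2).round(1).tolist())
# nest seen in both: grey overlay of model for check
b=cv2.imread('pics/top0.png');a=cv2.imread('pics/scene0.png')
def crop(im,c,x0,y0,w,h,col):
    k=400/w;I=cv2.resize(im[y0:y0+h,x0:x0+w],(400,300),interpolation=cv2.INTER_CUBIC)
    for (x,y,yaw,hh),cl in zip([(.441,-.239,.235,.061)],[(0,0,255)]):
        def L(P):
            q=(proj(c,[np.array([x,y,0])+Rz(yaw)@np.array(p) for p in P])-[x0-.5,y0-.5])*k-.5
            cv2.polylines(I,[np.int32(q*16)],True,cl,1,cv2.LINE_AA,4)
        L([(sx*.125,sy*.062,.008) for sx,sy in((1,1),(1,-1),(-1,-1),(-1,1))])
        L([(sx*.116,sy*.049,hh-.01) for sx,sy in((1,1),(1,-1),(-1,-1),(-1,1))])
        for d in(1,-1): L([(d*.038,-.034,hh),(d*.06,-.034,hh),(d*.06,.034,hh),(d*.038,.034,hh)])
        L([(.069,-.024,hh+.022),(.079,-.024,hh+.022),(.079,.024,hh+.022),(.069,.024,hh+.022)])
        L([(-.114,-.022,hh+.014),(-.08,-.022,hh+.014),(-.08,.022,hh+.014),(-.114,.022,hh+.014)])
    return I
cv2.imwrite('pics/m2.png',np.vstack([np.hstack([crop(a,'scene',175,165,108,81,0),crop(a*0+a,'scene',175,165,108,81,0)]),np.hstack([crop(b,'top',360,192,120,90,0),crop(b,'top',370,220,100,75,0)])]))
E
```

```text
cover [0.5064 0.2905 0.0806 0.0176] [[-1.2, 0.6], [0.5, 1.6], [1.4, -1.5], [-0.9, -1.1], [0.1, 1.8], [2.9, -1.7], [-0.4, 0.4], [0.4, -0.2], [1.5, 0.0], [-0.9, 1.6], [0.0, 0.8], [-0.3, -1.1], [0.0, -0.9], [-0.8, -0.0], [-1.1, -0.3]]
```

View pics/m2.png

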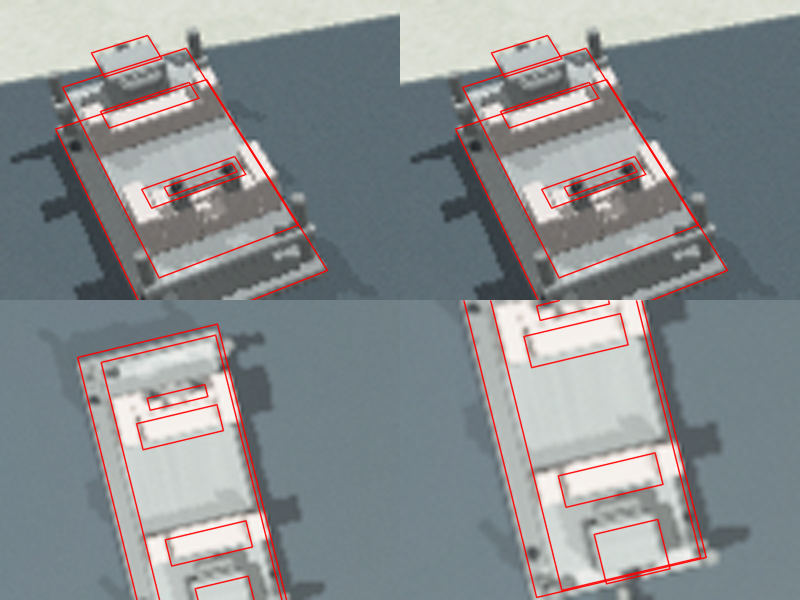

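```bash
cat >> h.py <<'E'
def tool(yaw,pitch):  # cover pose yaw, nose-up pitch (boss end up +), tool aligned to cover
    Rc=Rz(yaw)@Ro.from_euler('y',-pitch).as_matrix()
    return Rc@np.diag([-1.,1,-1])
def go(R0,p0,R1,p1):
    return (Ro.from_matrix(R1@R0.T).as_rotvec()/np.pi).round(4),((np.array(p1)-p0)/.1).round(3)
E
python3 - <<'E'
from h import *
s=read_state();R=s['ee_rot'];p=s['tcp_pos']
T=tool(.01,np.radians(50));print(T.round(3))
print(s['t'],*go(R,p,T,[.419,.2885,.154]))
E
```

```text
[[-0.643 -0.01   0.766]
 [-0.006  1.     0.008]
 [-0.766  0.    -0.643]]
2.7 [-0.0432 -0.2756  0.0985] [ 2.298 -2.809 -0.516]
```

>>> apply_moves(
  motion=[
    [[0,0,0,0.1,-0.1,0,1],[-0.004,-0.028,0.01,0.2,-0.2,0,1],[-0.009,-0.055,0.02,0.3,-0.3,0,1],[-0.013,-0.083,0.03,0.4,-0.4,0,1],[-0.017,-0.11,0.039,0.5,-0.5,0,1],[-0.022,-0.138,0.049,0.6,-0.6,0,1],[-0.026,-0.165,0.059,0.7,-0.7,0,1],[-0.03,-0.193,0.069,0.8,-0.8,0,1],[-0.0346,-0.2205,0.0788,0.9,-0.9,0,1],[-0.0432,-0.2756,0.0985,1,-1,0,1]],
  ],
)

```text
t: 3.95
tcp_pos: [0.2909, 0.469, 0.2079]
ee_rot: [[-0.639, -0.01, 0.769], [-0.004, 1.0, 0.009], [-0.769, 0.002, -0.639]]
ft_force: [-0.2, 0.4, -0.6]
opening: 0.088
grasp_force: 0.0
```

>>> apply_moves(
  motion=[
    [[0,0,0,0.1,-0.1,0,1],[0,0,0,0.2,-0.2,0,1],[0,0,0,0.3,-0.3,0,1],[0,0,0,0.4,-0.4,0,1],[0,0,0,0.5,-0.5,0,1],[0,0,0,0.6,-0.6,0,1],[0,0,0,0.7,-0.7,0,1],[0,0,0,0.8,-0.8,0,1],[0,0,0,0.9,-0.9,0,1],[0,0,0,1,-1,0,1]],
  ],
)

```text
t: 5.2
tcp_pos: [0.3898, 0.3687, 0.2056]
ee_rot: [[-0.643, -0.01, 0.766], [-0.006, 1.0, 0.008], [-0.766, -0.0, -0.643]]
ft_force: [0.3, 0.0, 1.0]
opening: 0.0881
grasp_force: 0.0
```

```bash
python3 - <<'E'
from h import *
s=read_state();R=s['ee_rot'];p=s['tcp_pos']
print(s['t'],p,R.round(3).tolist(),s['q'],*go(R,p,tool(.01,np.radians(50)),[.419,.2885,.154]))
E
```

```text
5.2 [0.38983807 0.36872835 0.20563441] [[-0.643, -0.01, 0.766], [-0.006, 1.0, 0.008], [-0.766, -0.0, -0.643]] [ 1.19160771 -0.51987811  1.98854804 -0.81420859  1.34530692 -0.33536827] [ 0.  0. -0.] [ 0.292 -0.802 -0.516]
```

>>> apply_moves(
  motion=[
    [[0,0,0,0.06,-0.2,-0.13,1],[0,0,0,0.15,-0.4,-0.26,1],[0,0,0,0.22,-0.6,-0.39,1],[0,0,0,0.292,-0.802,-0.516,1],[0,0,0,0.292,-0.802,-0.516,1],[0,0,0,0.407,-0.802,-0.612,1],[0,0,0,0.522,-0.802,-0.708,1],[0,0,0,0.637,-0.802,-0.805,1],[0,0,0,0.752,-0.802,-0.901,1],[0,0,0,0.867,-0.802,-0.998,1]],
  ],
)

```text
t: 6.45
tcp_pos: [0.4765, 0.2901, 0.1064]
ee_rot: [[-0.642, -0.011, 0.766], [-0.006, 1.0, 0.009], [-0.766, 0.001, -0.642]]
ft_force: [-0.1, -0.3, -0.4]
opening: 0.0877
grasp_force: 0.0
```

```bash
python3 - <<'E'
from h import *
s=read_state();R=s['ee_rot'];p=s['tcp_pos']
print(s['t'],p,s['ft_force'])
a=capture('scene');b=capture('top')
r=lambda i,x,y,w,h:cv2.resize(i[y:y+h,x:x+w],(400,600),interpolation=cv2.INTER_CUBIC)
cv2.imwrite('pics/g1.png',np.hstack([r(a,370,120,80,120),r(b,185,180,80,120)]))
E
```

```text
6.45 [0.47647163 0.29011236 0.10644683] [-0.05165525 -0.28530668 -0.41000287]
```

View pics/g1.png

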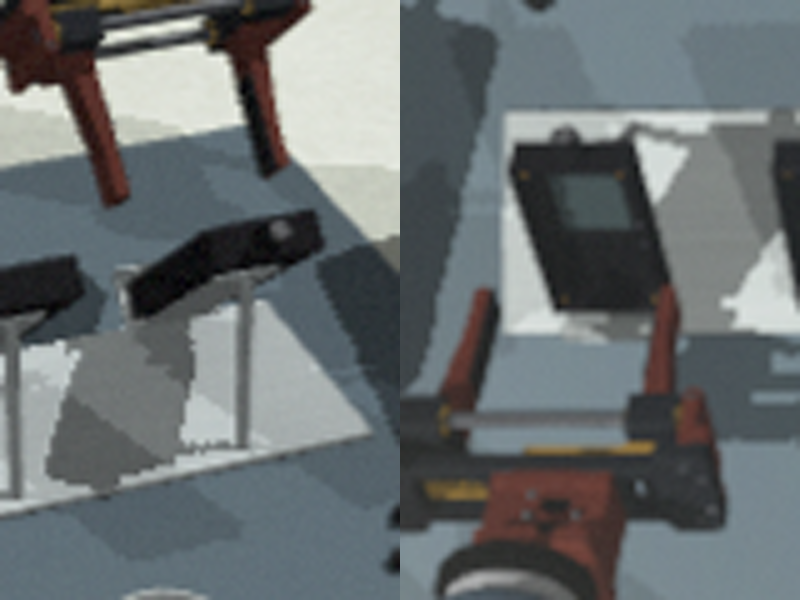

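The fingers show about 30 mm short of where the state puts them: top tips at (282,238) and (319,238) in full-picture coordinates. I'll check whether that picture lagged.

```bash
python3 - <<'E'
from h import *
s=read_state();R=s['ee_rot'];p=s['tcp_pos']
print(s['t'],p)
a=capture('scene');b=capture('top')
for c in('scene','top'):
  print(c,proj(c,[p+R@np.array([0,y,z]) for z in(.022,-.058) for y in(.05,-.05)]).round(1).tolist())
r=lambda i,x,y,w,h:cv2.resize(i[y:y+h,x:x+w],(400,600),interpolation=cv2.INTER_CUBIC)
g=np.hstack([r(a,370,120,80,120),r(b,185,180,80,120)])
o=cv2.imread('pics/g1.png');print(cv2.absdiff(g,o).mean(),(cv2.absdiff(g,o)>60).mean())
E
```

```text
6.55 [0.47620079 0.28920737 0.10503997]
scene [[427.9, 167.4], [395.4, 173.8], [420.6, 140.7], [388.2, 146.5]]
top [[205.4, 228.0], [242.2, 227.7], [199.3, 251.9], [237.8, 251.6]]
2.9280583333333334 0.004672916666666666
```

```bash
python3 - <<'E'
import plant
print([n for n in dir(plant) if n[0]!='_'])
print(getattr(plant,'tcp_to_tips',None)); s=plant.read_state(); print(s.keys(), s.get('tcp_to_tips'))
from h import *
i=cv2.imread('pics/scene0.png')[20:95,410:510]
p=np.array([.1891,.5691,.2045]);print(proj('scene',[p+[.315*y,.949*y,-z] for z in(.022,-.058) for y in(.05,-.05)]).round(1).tolist())
cv2.imwrite('pics/g2.png',cv2.resize(i,(800,600),interpolation=cv2.INTER_CUBIC))
E
```

```text
['MotionError', 'capture', 'get_calibration', 'hand_in', 'mark_of', 'read_state', 'spot_in', 'tcp_to_tips']
0.022
dict_keys(['t', 'q', 'qd', 'effort', 'tcp_pos', 'ee_rot', 'ft_force', 'wrist_torque', 'grasp_force', 'opening']) None
[[466.6, 82.6], [436.3, 82.5], [472.5, 58.6], [440.9, 58.6]]
```

View pics/g2.png

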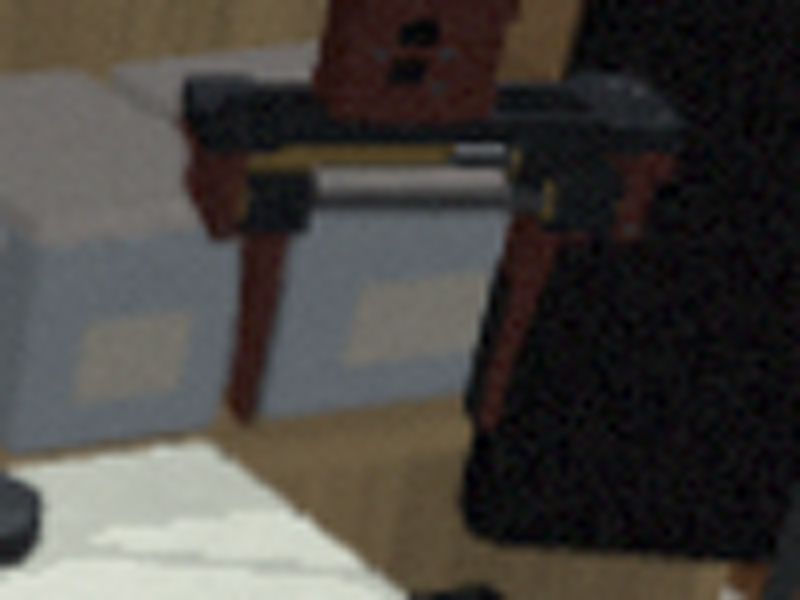

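Tips show at (440,72) and (471,73) against a predicted row of 82.6. In all views the gripper sits about 35 mm further back along the tool axis than the stated TCP implies. I'll trust the pictures, advance 60 mm with the fingers alongside the cover, and look again before closing.

>>> apply_moves(
  motion=[
    [[0,0,0,0.05,0,-0.042,1],[0,0,0,0.1,0,-0.084,1],[0,0,0,0.15,0,-0.126,1],[0,0,0,0.2,0,-0.168,1],[0,0,0,0.25,0,-0.21,1],[0,0,0,0.3,0,-0.252,1],[0,0,0,0.35,0,-0.294,1],[0,0,0,0.4,0,-0.336,1],[0,0,0,0.46,0,-0.387,1],[0,0,0,0.46,0,-0.387,1]],
  ],
)

```text
t: 7.9
tcp_pos: [0.5221, 0.2888, 0.0664]
ee_rot: [[-0.643, -0.009, 0.765], [-0.007, 1.0, 0.007], [-0.765, -0.001, -0.643]]
ft_force: [-0.8, 0.1, -0.4]
opening: 0.0879
grasp_force: 0.0
```

```bash
python3 - <<'E'
from h import *
s=read_state();R=s['ee_rot'];p=s['tcp_pos']
print(s['t'],p,s['ft_force'])
a=capture('scene');b=capture('top')
for c in('scene','top'):
  print(c,proj(c,[p+R@np.array([0,y,z-.035]) for z in(.022,) for y in(.05,-.05)]).round(1).tolist())
r=lambda i,x,y,w,h:cv2.resize(i[y:y+h,x:x+w],(400,600),interpolation=cv2.INTER_CUBIC)
cv2.imwrite('pics/g3.png',np.hstack([r(a,370,120,80,120),r(b,185,180,80,120)]))
E
```

```text
7.9 [0.5220578  0.2888317  0.06637706] [-0.82009791  0.08729913 -0.4024176 ]
scene [[430.0, 175.9], [397.4, 182.5]]
top [[207.5, 221.0], [243.7, 220.7]]
```

View pics/g3.png

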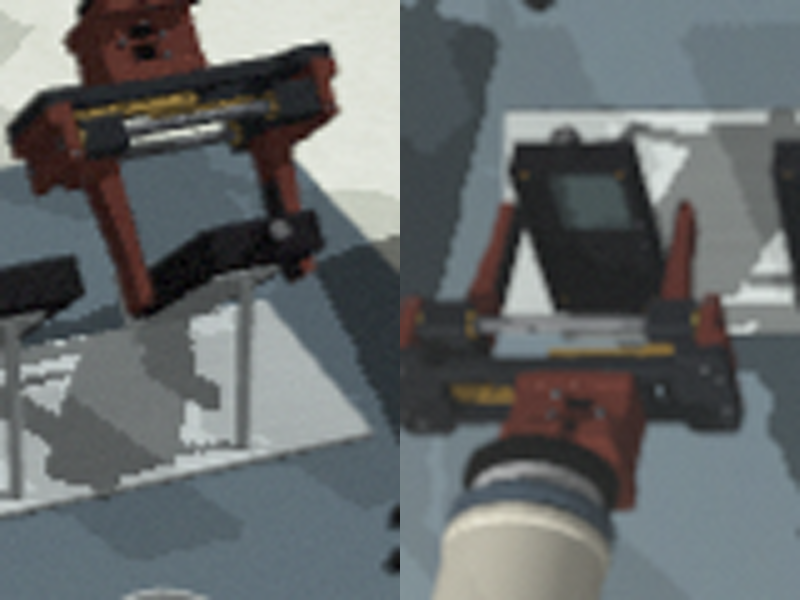

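The fingertips are at (399,182) and (431,174) in scene, as the 35 mm correction predicts. They straddle the cover just past its outer face, so I'll close.

>>> apply_moves(
  motion=[
    [[0,0,0,0,0,0,0.8],[0,0,0,0,0,0,0.75],[0,0,0,0,0,0,0.7],[0,0,0,0,0,0,0.65],[0,0,0,0,0,0,0.6],[0,0,0,0,0,0,0.5],[0,0,0,0,0,0,0.5],[0,0,0,0,0,0,0.5],[0,0,0,0,0,0,0.5],[0,0,0,0,0,0,0.5]],
  ],
)

```text
t: 9.25
tcp_pos: [0.522, 0.2895, 0.0675]
ee_rot: [[-0.642, -0.01, 0.766], [-0.006, 1.0, 0.008], [-0.766, 0.001, -0.642]]
ft_force: [-4.3, 3.2, 4.4]
opening: 0.0642
grasp_force: 30.0
```

>>> apply_moves(
  motion=[
    [[0,0,0,0.03,0,0.036,0.5],[0,0,0,0.08,0,0.095,0.5],[0,0,0,0.13,0,0.155,0.5],[0,0,0,0.16,0,0.19,0.5],[0,0,0,0.16,0,0.3,0.5],[0,0,0,0.15,0,0.45,0.5],[0,0,0,0.1,0,0.6,0.5],[0,0,0,0.05,0,0.75,0.5],[0,0,0,0,0,0.9,0.5],[0,0,0,0,0,1,0.5]],
  ],
)

```text
t: 10.5
tcp_pos: [0.5218, 0.2895, 0.169]
ee_rot: [[-0.642, -0.01, 0.767], [-0.006, 1.0, 0.009], [-0.767, 0.001, -0.642]]
ft_force: [0.2, 0.9, -1.2]
opening: 0.064
grasp_force: 30.0
```

```bash
python3 - <<'E'
from h import *
s=read_state();R=s['ee_rot'];p=s['tcp_pos']
print(s['t'],p,s['ft_force'],s['wrist_torque'],s['opening'])
a=capture('scene');b=capture('top')
m={c:marks(c,list(CP)) for c in ['scene','top']}
# cover pose assumed rigid in tool: true grip = tcp-35mm+3mm ; fit (x offset along cover, depth)
for c in m:
  for n in m[c]:
    pc=proj(c,p+R@np.array([-CP[n][0],CP[n][1],-.032+.011-CP[n][2]]))[0]
    print(c,n,pc.round(1),[(round(q[0],2),q[1].round(1)) for q in m[c][n]])
cv2.imwrite('pics/s1.png',a);cv2.imwrite('pics/t1.png',b)
T=tool(.235,np.radians(-10));print(T.round(3),go(R,p,T,p))
E
```

```text
10.5 [0.52176324 0.28951557 0.16898253] [ 0.21920262  0.8966299  -1.24972366] [0.04684323 0.61487346 0.00644466] 0.06397162738156463
scene front_cover [419. 145.] [(0.58, array([420.1, 145.8]))]
scene front_cover_boss [431.  130.6] [(0.85, array([432.8, 129.7]))]
scene front_cover_tab [408.7 152.8] [(0.73, array([315.7, 220.7]))]
scene front_cover_press [412.8 148.4] [(0.56, array([412. , 146.1]))]
top front_cover [214.4 223.1] [(0.72, array([211.4, 221.1]))]
top front_cover_boss [206.7 205.8] [(0.73, array([205.5, 204.5])), (0.18, array([406.7, 220. ]))]
top front_cover_tab [219.9 239.9] [(0.89, array([218. , 240.7]))]
top front_cover_press [217.3 233.6] [(0.79, array([218.4, 234. ])), (0.49, array([462.3, 162.8]))]
[[-0.958 -0.233 -0.169]
 [-0.229  0.973 -0.04 ]
 [ 0.174  0.    -0.985]] (array([-0.0412,  0.3318,  0.065 ]), array([0., 0., 0.]))
```

>>> apply_moves(
  motion=[
    [[-0.004,0.033,0.006,0,0,0.2,0.5],[-0.008,0.066,0.013,0,0,0.4,0.5],[-0.012,0.1,0.02,0,-0.1,0.6,0.5],[-0.016,0.133,0.026,-0.05,-0.2,0.7,0.5],[-0.021,0.166,0.033,-0.1,-0.35,0.8,0.5],[-0.025,0.199,0.039,-0.15,-0.5,0.9,0.5],[-0.029,0.232,0.046,-0.2,-0.65,0.9,0.5],[-0.033,0.265,0.052,-0.25,-0.8,0.9,0.5],[-0.037,0.299,0.059,-0.3,-0.9,0.9,0.5],[-0.0412,0.3318,0.065,-0.35,-1,0.9,0.5]],
  ],
)

```text
t: 12.25
tcp_pos: [0.4874, 0.1886, 0.2573]
ee_rot: [[-0.957, -0.233, -0.172], [-0.23, 0.972, -0.042], [0.177, -0.001, -0.984]]
ft_force: [-0.7, 0.1, -2.6]
opening: 0.0638
grasp_force: 30.0
```

>>> apply_moves(
  motion=[
    [[0,0,0,0,-0.1,0,0.5],[0,0,0,-0.05,-0.2,0,0.5],[0,0,0,-0.1,-0.3,0,0.5],[0,0,0,-0.15,-0.4,0,0.5],[0,0,0,-0.2,-0.5,0,0.5],[0,0,0,-0.25,-0.6,0,0.5],[0,0,0,-0.3,-0.7,0,0.5],[0,0,0,-0.35,-0.8,0,0.5],[0,0,0,-0.4,-0.9,0,0.5],[0,0,0,-0.4,-1,0,0.5]],
  ],
)

```text
t: 13.5
tcp_pos: [0.4467, 0.0886, 0.2573]
ee_rot: [[-0.957, -0.234, -0.169], [-0.23, 0.972, -0.042], [0.175, -0.001, -0.985]]
ft_force: [0.1, -0.4, -1.8]
opening: 0.0641
grasp_force: 30.0
```

>>> apply_moves(
  motion=[
    [[0,0,0,0,-0.1,0,0.5],[0,0,0,0,-0.2,0,0.5],[0,0,0,0,-0.3,0,0.5],[0,0,0,0,-0.4,0,0.5],[0,0,0,0,-0.5,0,0.5],[0,0,0,0,-0.6,0,0.5],[0,0,0,0,-0.7,0,0.5],[0,0,0,0,-0.8,0,0.5],[0,0,0,0,-0.9,0,0.5],[0,0,0,0,-1,0,0.5]],
  ],
)

```text
t: 14.75
tcp_pos: [0.4469, -0.0115, 0.2571]
ee_rot: [[-0.957, -0.234, -0.17], [-0.23, 0.972, -0.042], [0.175, -0.001, -0.985]]
ft_force: [-0.7, -0.6, -1.3]
opening: 0.064
grasp_force: 30.0
```

>>> apply_moves(
  motion=[
    [[0,0,0,0,-0.1,0,0.5],[0,0,0,0,-0.2,0,0.5],[0,0,0,0,-0.3,0,0.5],[0,0,0,0,-0.4,0,0.5],[0,0,0,0,-0.5,0,0.5],[0,0,0,0,-0.6,0,0.5],[0,0,0,0,-0.7,0,0.5],[0,0,0,0,-0.8,0,0.5],[0,0,0,0,-0.9,0,0.5],[0,0,0,0,-1,0,0.5]],
  ],
)

```text
t: 16.0
tcp_pos: [0.4469, -0.1115, 0.2571]
ee_rot: [[-0.957, -0.234, -0.17], [-0.23, 0.972, -0.042], [0.175, -0.001, -0.985]]
ft_force: [-0.2, -0.2, -1.8]
opening: 0.0637
grasp_force: 30.0
```

```bash
python3 - <<'E'
from h import *
s=read_state();R=s['ee_rot'];p=s['tcp_pos']
print(s['t'],p,R.round(3).tolist(),s['opening'],s['ft_force'])
# clean crops of nest from first pictures, yaw-free, big
b=cv2.imread('pics/t1.png');a=cv2.imread('pics/s1.png')
cv2.imwrite('pics/n1.png',np.hstack([cv2.resize(b[200:305,380:450],(400,600),interpolation=cv2.INTER_CUBIC),cv2.resize(a[172:262,185:265],(400,450),interpolation=cv2.INTER_CUBIC)[:, :] if 0 else cv2.resize(a[165:276,187:261],(400,600),interpolation=cv2.INTER_CUBIC)]))
E
```

```text
16.0 [ 0.446893   -0.11146883  0.25712012] [[-0.957, -0.234, -0.17], [-0.23, 0.972, -0.042], [0.175, -0.001, -0.985]] 0.0637235576197141 [-0.20560868 -0.20703366 -1.75474059]
```

View pics/n1.png

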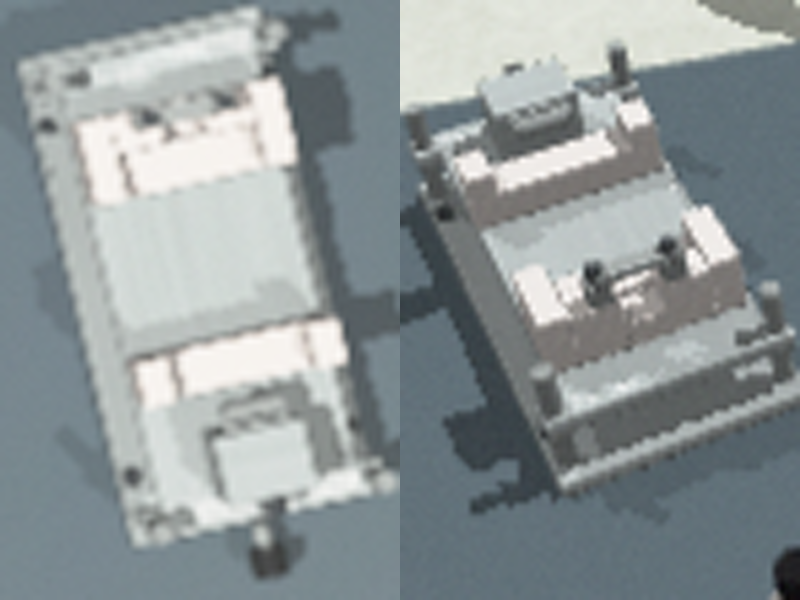

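Top crop: the near seat is bounded by (172,357), (302,328), (318,370) and (185,402), and the housing top by (215,440) to (328,490). Both show in the scene crop too. I'll fit x, y, yaw and seat height from these corners.

```bash
python3 - <<'E'
from h import *
A=lambda x,y:np.array([380+(x+.5)/5.714-.5,200+(y+.5)/5.714-.5]); B=lambda x,y:np.array([187+(x-400+.5)/5.405-.5,165+(y+.5)/5.405-.5])
O=[]
def ad(c,f,P,Q): O.extend((c,p,f(*q)) for p,q in zip(P,Q))
S=[(-.038,.034,0),(-.038,-.034,0),(-.06,-.034,0),(-.06,.034,0)]
H=[(-.08,.022,.014),(-.08,-.022,.014),(-.114,-.022,.014),(-.114,.022,.014)]
ad('top',A,S,[(172,357),(302,328),(318,370),(185,402)])
ad('top',A,H,[(213,440),(305,418),(328,490),(228,507)])
ad('top',A,[(.038,.034,0),(.038,-.034,0)],[(132,194),(265,166)])
ad('scene',B,S,[(625,152),(507,192),(497,165),(608,133)][1:2]+[(625,152),(608,133),(497,165)]) if 0 else ad('scene',B,[S[1],S[0],S[3],S[2]],[(507,192),(625,152),(608,133),(497,165)])
ad('scene',B,[H[1],H[0],H[3],H[2]],[(490,118),(578,88),(560,57),(478,92)])
def f(x): return np.ravel([proj(c,[x[0],x[1],0]+Rz(x[2])@(np.array(p)+[0,0,x[3]]))[0]-q for c,p,q in O])
s=least_squares(f,[.441,-.239,.235,.06],loss='soft_l1')
print(s.x.round(4));r=s.fun.reshape(-1,2).round(1);[print(o[0],o[1],e) for o,e in zip(O,r)]
E
```

```text
[ 0.4455 -0.2387  0.214   0.0592]
top (-0.038, 0.034, 0) [-1.2 -0.5]
top (-0.038, -0.034, 0) [ 0.4 -0.6]
top (-0.06, -0.034, 0) [-0.7 -0.1]
top (-0.06, 0.034, 0) [-1.7 -0.5]
top (-0.08, 0.022, 0.014) [ 0.3 -0.3]
top (-0.08, -0.022, 0.014) [0.1 0.2]
top (-0.114, -0.022, 0.014) [-1.1 -0. ]
top (-0.114, 0.022, 0.014) [0.5 0.4]
top (0.038, 0.034, 0) [-0.3  0.9]
top (0.038, -0.034, 0) [0.7 0.6]
scene (-0.038, -0.034, 0) [-1.8  0.3]
scene (-0.038, 0.034, 0) [ 0.7 -0.1]
scene (-0.06, 0.034, 0) [ 1.4 -1. ]
scene (-0.06, -0.034, 0) [-2.2  0.7]
scene (-0.08, -0.022, 0.014) [0.4 0.1]
scene (-0.08, 0.022, 0.014) [-0.3  0.8]
scene (-0.114, 0.022, 0.014) [-0.6  0.2]
scene (-0.114, -0.022, 0.014) [-0.7 -1.7]
```

```bash
cat >> h.py <<'E'
N=np.array([.4455,-.2387,0]);YAW=.22
def tgt(x,y,z,pitch,off=-.021,N=N,yaw=None): # cover origin in nest frame -> claimed TCP pose
    yaw=YAW if yaw is None else yaw
    R=tool(yaw,np.radians(pitch));C=N+Rz(yaw)@np.array([x,y,z]);return R,C-R@np.array([0,0,off])
def unproj(c,px,z):
    K,d,R,t=cal(c);u=cv2.undistortPoints(np.array(px,float).reshape(-1,1,2),K,d).reshape(-1,2)
    o=-R.T@t;D=np.c_[u,np.ones(len(u))]@R;return o+D*((z-o[2])/D[:,2])[:,None]
E
python3 - <<'E'
from h import *
A=lambda x,y:np.array([380+(x+.5)/5.714-.5,200+(y+.5)/5.714-.5])
for a,b,z in [((20,65),(135,545),.01),((135,362),(340,318),.072),((172,357),(302,328),.059),((132,194),(265,166),.059),((78,120),(92,203),.072),((275,80),(297,160),.072),((213,440),(305,418),.073),((183,398),(315,368),.059)]:
    w=unproj('top',[A(*a),A(*b)],z);d=w[1]-w[0];print(w[:,:2].round(4).tolist(),np.arctan2(d[1],d[0]).round(3),np.linalg.norm(d[:2]).round(4))
s=read_state();R=s['ee_rot'];p=s['tcp_pos']
T,q=tgt(-.012,0,.115,-10);print(q,go(R,p,T,q))
E
```

```text
[[0.5417, -0.1501], [0.3022, -0.2062]] -2.912 0.2459
[[0.3985, -0.197], [0.4196, -0.2941]] -1.357 0.0994
[[0.3998, -0.2168], [0.4139, -0.2791]] -1.349 0.0638
[[0.4779, -0.1982], [0.4915, -0.2621]] -1.361 0.0653
[[0.5134, -0.1707], [0.4739, -0.1771]] -2.981 0.0401
[[0.5326, -0.2645], [0.4945, -0.2746]] -2.883 0.0394
[[0.3619, -0.2334], [0.3725, -0.2769]] -1.333 0.0447
[[0.3802, -0.2219], [0.3948, -0.2851]] -1.344 0.0648
[ 0.43023051 -0.24211455  0.09431904] (array([ 0.0003, -0.0003, -0.005 ]), array([-0.167, -1.306, -1.628]))
```

>>> apply_moves(
  motion=[
    [[0,0,0,0,-0.1,0,0.5],[0,0,0,0,-0.25,-0.05,0.5],[0,0,0,-0.05,-0.4,-0.1,0.5],[0,0,0,-0.1,-0.55,-0.2,0.5],[0,0,0,-0.15,-0.7,-0.3,0.5],[0,0,0,-0.17,-0.85,-0.4,0.5],[0,0,-0.002,-0.17,-1,-0.5,0.5],[0,0,-0.003,-0.17,-1,-0.6,0.5],[0,0,-0.004,-0.17,-1,-0.7,0.5],[0,0,-0.005,-0.17,-1,-0.8,0.5]],
  ],
)

```text
t: 17.25
tcp_pos: [0.43, -0.2104, 0.1764]
ee_rot: [[-0.961, -0.219, -0.17], [-0.215, 0.976, -0.039], [0.175, -0.001, -0.985]]
ft_force: [0.6, 0.5, -0.2]
opening: 0.0637
grasp_force: 30.0
```

>>> apply_moves(
  motion=[
    [[0,0,0,0,-0.1,-0.1,0.5],[0,0,0,0,-0.2,-0.2,0.5],[0,0,0,0,-0.306,-0.3,0.5],[0,0,0,0,-0.306,-0.4,0.5],[0,0,0,0,-0.306,-0.5,0.5],[0,0,0,0,-0.306,-0.6,0.5],[0,0,0,0,-0.306,-0.7,0.5],[0,0,0,0,-0.306,-0.78,0.5],[0,0,0,0,-0.306,-0.828,0.5],[0,0,0,0,-0.306,-0.828,0.5]],
  ],
)

```text
t: 18.5
tcp_pos: [0.4298, -0.2413, 0.094]
ee_rot: [[-0.961, -0.218, -0.171], [-0.215, 0.976, -0.039], [0.175, -0.001, -0.985]]
ft_force: [0.9, -0.9, -1.7]
opening: 0.0638
grasp_force: 30.0
```

```bash
python3 - <<'E'
from h import *
s=read_state();R=s['ee_rot'];p=s['tcp_pos']
print(s['t'],p,R.round(3).tolist(),s['ft_force'])
a=capture('scene');b=capture('top')
for c in('scene','top'):
  m=marks(c,list(CP))
  for n in m: print(c,n,proj(c,p+R@np.array([-CP[n][0],CP[n][1],-.021-CP[n][2]]))[0].round(1),[(round(q[0],2),q[1].round(1)) for q in m[n]])
cv2.imwrite('pics/s2.png',a);cv2.imwrite('pics/t2.png',b)
cv2.imwrite('pics/n2.png',np.hstack([cv2.resize(b[200:305,380:450],(400,600),interpolation=cv2.INTER_CUBIC),cv2.resize(a[155:266,187:261],(400,600),interpolation=cv2.INTER_CUBIC)]))
E
```

```text
18.5 [ 0.42977059 -0.2412915   0.0940187 ] [[-0.961, -0.218, -0.171], [-0.215, 0.976, -0.039], [0.175, -0.001, -0.985]] [ 0.86162943 -0.8621771  -1.69089968]
scene front_cover [216.2 185.5] [(0.65, array([218.5, 185.4]))]
scene front_cover_boss [225.8 203.1] [(0.79, array([224.5, 201.6]))]
scene front_cover_tab [207.8 168.5] [(0.9, array([205. , 168.6]))]
scene front_cover_press [211.3 175.1] [(0.92, array([209.1, 175. ]))]
top front_cover [422.4 251.1] [(0.67, array([422.9, 249.3]))]
top front_cover_boss [415.5 222.4] [(0.7, array([415.3, 222.2])), (0.22, array([420.1, 249. ]))]
top front_cover_tab [429.2 276.8] [(0.96, array([430.4, 276.2])), (0.34, array([199.6, 163.7]))]
top front_cover_press [426.4 265.3] [(0.96, array([425.8, 266.2]))]
```

View pics/n2.png

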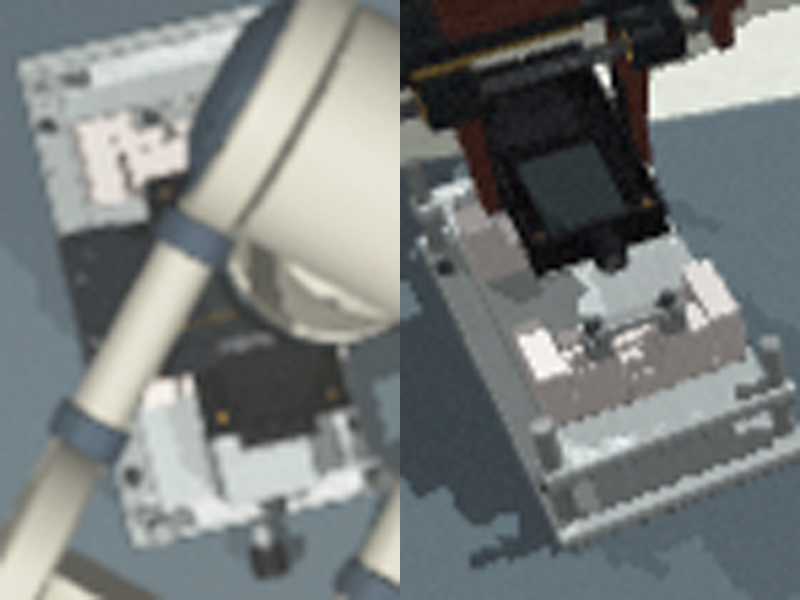

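In scene crop the boss (608,255) lines up with the midpoint between the keeper bolts. In top the tab end sits centred between the walls, with screws at (222,417) and (333,393). I'll check the lateral offset numerically.

```bash
python3 - <<'E'
from h import *
A=lambda x,y:np.array([380+(x+.5)/5.714-.5,200+(y+.5)/5.714-.5])
B=lambda x,y:np.array([187+(x-400+.5)/5.405-.5,155+(y+.5)/5.405-.5])
loc=lambda w:(Rz(.222).T@(w-[.4455,-.2387,0]))[:2].round(4)
s=read_state();R=s['ee_rot'];p=s['tcp_pos']
for n,P,z in [('bolts',[(147,115),(230,97)],.09),('seat-',[(172,357),(302,328)],.059),('seat-o',[(185,402),(318,370)],.059),('seat+',[(132,194),(265,166)],.059),('wallsnear',[(135,362),(340,318)],.072),('wallsfar',[(92,203),(300,162)],.072),('hous',[(213,440),(305,418)],.073),('housb',[(228,507),(328,490)],.073)]:
    print(n,loc(unproj('top',[A(*q) for q in P],z).mean(0)))
W=p+R@np.array([.052,0,-.041]);print('screws model',loc(W),W[2],'img',loc(unproj('top',[A(222,417),A(333,393)],W[2]).mean(0)))
print('bolt scene',loc(unproj('scene',[B(595,328),B(670,303)],.09).mean(0)))
W=p+R@np.array([-.076,0,-.032]);print('boss model',loc(W),loc(unproj('scene',[B(609,252)],W[2]).mean(0)),W)
W=p+R@np.array([0,0,-.021]);print('origin',loc(W),W[2])
E
```

```text
bolts [0.0767 0.0018]
seat- [-0.0397 -0.0005]
seat-o [-0.0615 -0.0025]
seat+ [ 0.0401 -0.0003]
wallsnear [-0.0371  0.0013]
wallsfar [0.04   0.0034]
hous [-0.08    0.0012]
housb [-1.137e-01 -1.000e-04]
screws model [-0.0598  0.0009] 0.14389615257078012 img [-0.0603  0.0033]
bolt scene [0.0785 0.0022]
boss model [0.0646 0.0006] [0.0574 0.0019] [ 0.50841278 -0.22384529  0.11267381]
origin [-0.0121  0.0008] 0.11511965111883263
```

>>> apply_moves(
  motion=[
    [[0,0,0,0,0,-0.06,0.5],[0,0,0,0,0,-0.12,0.5],[0,0,0,0,0,-0.18,0.5],[0,0,0,0,0,-0.23,0.5],[0,0,0,0,0,-0.27,0.5],[0,0,0,0,0,-0.3,0.5],[0,0,0,0,0,-0.33,0.5],[0,0,0,0,0,-0.36,0.5],[0,0,0,0,0,-0.38,0.5],[0,0,0,0,0,-0.4,0.5]],
  ],
)

```text
t: 20.25
tcp_pos: [0.4299, -0.2414, 0.0542]
ee_rot: [[-0.961, -0.218, -0.17], [-0.215, 0.976, -0.039], [0.175, -0.001, -0.985]]
ft_force: [-0.8, 1.0, -2.4]
opening: 0.064
grasp_force: 30.0
```

>>> apply_moves(
  motion=[
    [[0,0,0,0,0,-0.005,0.5],[0,0,0,0,0,-0.01,0.5],[0,0,0,0,0,-0.015,0.5],[0,0,0,0,0,-0.02,0.5],[0,0,0,0,0,-0.025,0.5],[0,0,0,0,0,-0.03,0.5],[0,0,0,0,0,-0.03,0.5],[0,0,0,0,0,-0.03,0.5],[0,0,0,0,0,-0.03,0.5],[0,0,0,0,0,-0.03,0.5]],
  ],
)

```text
t: 21.5
tcp_pos: [0.4299, -0.2415, 0.0518]
ee_rot: [[-0.961, -0.218, -0.17], [-0.215, 0.976, -0.039], [0.175, -0.001, -0.985]]
ft_force: [-3.9, 0.1, 5.7]
opening: 0.0638
grasp_force: 30.0
```

>>> apply_moves(
  motion=[
    [[0,0,0,0,0,0.006,0.5],[0,0,0,0.01,0.002,0.006,0.5],[0,0,0,0.02,0.004,0.006,0.5],[0,0,0,0.03,0.007,0.006,0.5],[0,0,0,0.04,0.009,0.006,0.5],[0,0,0,0.05,0.011,0.006,0.5],[0,0,0,0.06,0.013,0.006,0.5],[0,0,0,0.07,0.016,0.006,0.5],[0,0,0,0.08,0.018,0.006,0.5],[0,0,0,0.08,0.018,0.006,0.5]],
  ],
)

```text
t: 22.75
tcp_pos: [0.4381, -0.2395, 0.0519]
ee_rot: [[-0.961, -0.218, -0.17], [-0.215, 0.976, -0.039], [0.175, -0.001, -0.985]]
ft_force: [-3.0, -0.9, 3.8]
opening: 0.0636
grasp_force: 30.0
```

>>> apply_moves(
  motion=[
    [[0,0,0,0.005,0.001,0,0.5],[0,0,0,0.01,0.002,0,0.5],[0,0,0,0.015,0.003,0,0.5],[0,0,0,0.02,0.004,0,0.5],[0,0,0,0.025,0.005,0,0.5],[0,0,0,0.03,0.007,0,0.5],[0,0,0,0.035,0.008,0,0.5],[0,0,0,0.04,0.009,0,0.5],[0,0,0,0.04,0.009,0,0.5],[0,0,0,0.04,0.009,0,0.5]],
  ],
)

```text
t: 24.0
tcp_pos: [0.442, -0.2387, 0.0519]
ee_rot: [[-0.961, -0.218, -0.17], [-0.215, 0.976, -0.039], [0.175, -0.001, -0.985]]
ft_force: [-3.2, -1.6, 4.0]
opening: 0.0638
grasp_force: 30.0
```

>>> apply_moves(
  motion=[
    [[0,0,0,0.005,0.001,0,0.5],[0,0,0,0.01,0.002,0,0.5],[0,0,0,0.015,0.003,0,0.5],[0,0,0,0.02,0.004,0,0.5],[0,0,0,0.025,0.005,0,0.5],[0,0,0,0.03,0.007,0,0.5],[0,0,0,0.03,0.007,0,0.5],[0,0,0,0.03,0.007,0,0.5],[0,0,0,0.03,0.007,0,0.5],[0,0,0,0.03,0.007,0,0.5]],
  ],
)

```text
t: 25.25
tcp_pos: [0.4427, -0.2385, 0.0521]
ee_rot: [[-0.96, -0.217, -0.175], [-0.214, 0.976, -0.039], [0.18, -0.0, -0.984]]
ft_force: [-11.7, -2.2, 7.2]
opening: 0.0636
grasp_force: 30.0
```

>>> apply_moves(
  motion=[
    [[0,0,0,-0.01,-0.002,0,0.5],[0.0006,-0.0027,0,-0.009,-0.002,-0.0055,0.5],[0.0012,-0.0054,0,-0.008,-0.002,-0.011,0.5],[0.0018,-0.0081,0,-0.006,-0.001,-0.0165,0.5],[0.0024,-0.0108,0,-0.005,-0.001,-0.022,0.5],[0.003,-0.0136,0,-0.004,-0.001,-0.0275,0.5],[0.0036,-0.0163,0,-0.003,0,-0.033,0.5],[0.0042,-0.019,0,-0.001,0,-0.0385,0.5],[0.0048,-0.0217,0,0,0,-0.044,0.5],[0.0048,-0.0217,0,0,0,-0.044,0.5]],
  ],
)

```text
t: 26.5
tcp_pos: [0.4444, -0.2382, 0.0479]
ee_rot: [[-0.97, -0.218, -0.104], [-0.217, 0.976, -0.024], [0.107, -0.001, -0.994]]
ft_force: [-6.1, -0.8, 6.3]
opening: 0.0636
grasp_force: 30.0
```

>>> apply_moves(
  motion=[
    [[0.0004,-0.0016,0,0,0,-0.003,0.5],[0.0007,-0.0033,0,0,0,-0.007,0.5],[0.0007,-0.0033,0,-0.005,-0.001,-0.007,0.5],[0.0007,-0.0033,0,-0.005,-0.001,-0.007,0.75],[0.0007,-0.0033,0,-0.005,-0.001,-0.007,0.8],[0.0007,-0.0033,0,-0.005,-0.001,-0.007,0.85],[0.0007,-0.0033,0,-0.005,-0.001,-0.007,0.9],[0.0007,-0.0033,0,-0.005,-0.001,-0.007,0.9],[0.0007,-0.0033,0,-0.005,-0.001,-0.007,0.9],[0.0007,-0.0033,0,-0.005,-0.001,-0.007,0.9]],
  ],
)

```text
t: 27.75
tcp_pos: [0.4444, -0.2381, 0.0469]
ee_rot: [[-0.972, -0.218, -0.093], [-0.217, 0.976, -0.022], [0.095, -0.001, -0.995]]
ft_force: [-0.3, -1.0, -0.6]
opening: 0.079
grasp_force: 0.0
```

```bash
python3 - <<'E'
from h import *
s=read_state();R=s['ee_rot'];p=s['tcp_pos']
print(s['t'],p,s['ft_force'],s['opening'])
a=capture('scene');b=capture('top')
for c in('scene','top'):
  m=marks(c,list(CP))
  for n in m: print(c,n,proj(c,p+R@np.array([-CP[n][0],CP[n][1],-.021-CP[n][2]]))[0].round(1),[(round(q[0],2),q[1].round(1)) for q in m[n]])
cv2.imwrite('pics/s3.png',a)
# press pose: tool vertical; true tip = tcp -.013 above? claimed tcp + z*(.022-.035)
ft=p+R@np.array([0,0,-.021]);print('cover origin',ft)
W=p+R@np.array([.038,0,-.024]);print('press pt',W)
T=tool(.22,0);pc=W-T@np.array([0,0,-.013]);print('claimed tcp at touch',pc,go(R,p,T,pc+[0,0,.02]))
E
```

```text
27.75 [ 0.44443124 -0.23811     0.0468527 ] [-0.32112758 -0.95483402 -0.58180415] 0.07897570594445137
scene front_cover [221.  202.1] [(0.56, array([220.3, 202. ]))]
scene front_cover_boss [230.2 218.4] [(0.72, array([231.1, 217.5])), (0.52, array([214.6, 188.7]))]
scene front_cover_tab [213.  186.4] [(0.75, array([212.2, 183.5]))]
scene front_cover_press [216.3 192.4] [(0.57, array([213.8, 189.6])), (0.57, array([366.4, 186.7]))]
top front_cover [417.8 245.2] [(0.95, array([419.2, 242.6]))]
top front_cover_boss [411.7 217.8] [(0.84, array([413. , 216.6]))]
top front_cover_tab [423.9 269.8] [(0.86, array([423.1, 269.1])), (0.67, array([418.3, 242.8]))]
top front_cover_press [421.4 258.9] [(0.65, array([423.6, 260.7]))]
cover origin [ 0.44637432 -0.2376505   0.06775756]
press pt [ 0.40973409 -0.24583249  0.07435672]
claimed tcp at touch [ 0.40973409 -0.24583249  0.06135672] (array([ 0.007 , -0.0295,  0.    ]), array([-0.347, -0.077,  0.345]))
```

>>> apply_moves(
  motion=[
    [[0,0,0,0,0,0.12,0.9],[0,0,0,0,0,0.25,0.9],[0,0,0,0,0,0.4,0.9],[0,0,0,0,0,0.5,0.9],[0.002,-0.008,0,-0.05,-0.01,0.52,0],[0.003,-0.014,0,-0.12,-0.03,0.52,0],[0.005,-0.02,0,-0.19,-0.045,0.52,0],[0.006,-0.026,0,-0.26,-0.06,0.52,0],[0.007,-0.0295,0,-0.33,-0.075,0.5,0],[0.007,-0.0295,0,-0.347,-0.077,0.47,0]],
  ],
)

```text
t: 29.5
tcp_pos: [0.4091, -0.2461, 0.0937]
ee_rot: [[-0.976, -0.217, 0.0], [-0.217, 0.976, -0.0], [-0.0, -0.0, -1.0]]
ft_force: [-0.5, 0.6, 0.5]
opening: 0.0227
grasp_force: 0.0
```

>>> apply_moves(
  motion=[
    [[0,0,0,0,0,0,0],[0,0,0,0,0,0,0],[0,0,0,0,0,0,0],[0,0,0,0,0,-0.04,0],[0,0,0,0,0,-0.1,0],[0,0,0,0,0,-0.16,0],[0,0,0,0,0,-0.21,0],[0,0,0,0,0,-0.25,0],[0,0,0,0,0,-0.28,0],[0,0,0,0,0,-0.29,0]],
  ],
)

```text
t: 30.75
tcp_pos: [0.4097, -0.2458, 0.0646]
ee_rot: [[-0.976, -0.218, -0.0], [-0.218, 0.976, 0.0], [0.0, 0.0, -1.0]]
ft_force: [0.5, -0.0, 0.8]
opening: 0.0007
grasp_force: 0.0
```

>>> apply_moves(
  motion=[
    [[0,0,0,0,0,-0.007,0],[0,0,0,0,0,-0.014,0],[0,0,0,0,0,-0.021,0],[0,0,0,0,0,-0.028,0],[0,0,0,0,0,-0.035,0],[0,0,0,0,0,-0.042,0],[0,0,0,0,0,-0.049,0],[0,0,0,0,0,-0.056,0],[0,0,0,0,0,-0.063,0],[0,0,0,0,0,-0.063,0]],
  ],
)

```text
t: 32.0
tcp_pos: [0.4098, -0.2459, 0.0592]
ee_rot: [[-0.976, -0.218, 0.0], [-0.218, 0.976, -0.0], [-0.0, -0.0, -1.0]]
ft_force: [-1.6, 1.2, 5.1]
opening: 0.0002
grasp_force: 2.3
```

>>> apply_moves(
  motion=[
    [[0,0,0,0,0,-0.006,0],[0,0,0,0,0,-0.012,0],[0,0,0,0,0,-0.018,0],[0,0,0,0,0,-0.024,0],[0,0,0,0,0,-0.03,0],[0,0,0,0,0,-0.036,0],[0,0,0,0,0,-0.042,0],[0,0,0,0,0,-0.048,0],[0,0,0,0,0,-0.048,0],[0,0,0,0,0,-0.048,0]],
  ],
)

```text
t: 33.25
tcp_pos: [0.4095, -0.2456, 0.0531]
ee_rot: [[-0.976, -0.218, -0.001], [-0.218, 0.976, 0.001], [0.001, 0.001, -1.0]]
ft_force: [0.1, -0.1, -0.3]
opening: 0.0004
grasp_force: 0.0
```

>>> apply_moves(
  motion=[
    [[0,0,0,0,0,-0.004,0],[0,0,0,0,0,-0.008,0],[0,0,0,0,0,-0.012,0],[0,0,0,0,0,-0.016,0],[0,0,0,0,0,-0.02,0],[0,0,0,0,0,-0.02,0],[0,0,0,0,0,-0.02,0],[0,0,0,0,0,-0.02,0],[0,0,0,0,0,-0.02,0],[0,0,0,0,0,-0.02,0]],
  ],
)

```text
t: 34.5
tcp_pos: [0.4097, -0.2458, 0.0518]
ee_rot: [[-0.976, -0.218, -0.0], [-0.218, 0.976, 0.0], [-0.0, 0.0, -1.0]]
ft_force: [-1.0, -0.3, 0.1]
opening: 0.0001
grasp_force: 0.0
```

>>> apply_moves(
  motion=[
    [[0,0,0,0,0,-0.003,0],[0,0,0,0,0,-0.006,0],[0,0,0,0,0,-0.009,0],[0,0,0,0,0,-0.012,0],[0,0,0,0,0,-0.015,0],[0,0,0,0,0,-0.018,0],[0,0,0,0,0,-0.021,0],[0,0,0,0,0,-0.024,0],[0,0,0,0,0,-0.024,0],[0,0,0,0,0,-0.024,0]],
  ],
)

```text
t: 35.75
tcp_pos: [0.4097, -0.2458, 0.0493]
ee_rot: [[-0.976, -0.218, -0.0], [-0.218, 0.976, 0.0], [0.0, 0.0, -1.0]]
ft_force: [-0.8, -0.6, 0.1]
opening: 0.0005
grasp_force: 0.0
```

>>> apply_moves(
  motion=[
    [[0,0,0,0,0,-0.003,0],[0,0,0,0,0,-0.006,0],[0,0,0,0,0,-0.009,0],[0,0,0,0,0,-0.012,0],[0,0,0,0,0,-0.015,0],[0,0,0,0,0,-0.018,0],[0,0,0,0,0,-0.021,0],[0,0,0,0,0,-0.024,0],[0,0,0,0,0,-0.024,0],[0,0,0,0,0,-0.024,0]],
  ],
)

```text
t: 37.0
tcp_pos: [0.4098, -0.2459, 0.0492]
ee_rot: [[-0.976, -0.218, 0.001], [-0.218, 0.976, -0.001], [-0.001, -0.001, -1.0]]
ft_force: [-4.5, 4.2, 13.0]
opening: 0.0006
grasp_force: 6.4
```

```bash
python3 - <<'E'
from h import *
s=read_state();print(s['t'],s['tcp_pos'],s['ft_force'])
a=capture('scene');cv2.imwrite('pics/s4.png',a)
i=np.hstack([cv2.resize(q[160:242,187:242],(400,600),interpolation=cv2.INTER_CUBIC) for q in (cv2.imread('pics/s3.png'),a)])
cv2.imwrite('pics/n3.png',i)
E
```

```text
37.0 [ 0.40982201 -0.24585531  0.04915366] [-4.51123724  4.15426962 12.96996473]
```

View pics/n3.png

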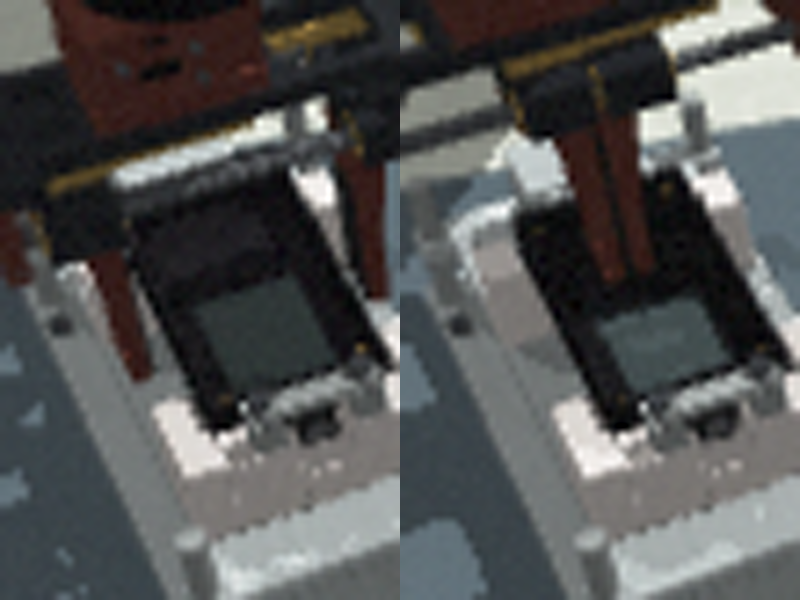

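The picture shows the cover lying flat, the boss under the strap at crop (715,425), and the tab end down. The force rose to 13 N at 49 mm with no further travel, so it has bottomed. I'll withdraw straight up.

>>> apply_moves(
  motion=[
    [[0,0,0,0,0,0.03,0],[0,0,0,0,0,0.08,0],[0,0,0,0,0,0.15,0],[0,0,0,0,0,0.25,0],[0,0,0,0,0,0.4,0],[0,0,0,0,0,0.55,0],[0,0,0,0,0,0.7,0],[0,0,0,0,0,0.85,0],[0,0,0,0,0,1,0],[0,0,0,0,0,1,0]],
  ],
)

```text
t: 38.3
tcp_pos: [0.4103, -0.2462, 0.1487]
ee_rot: [[-0.976, -0.218, 0.002], [-0.218, 0.976, -0.001], [-0.002, -0.002, -1.0]]
ft_force: [0.2, -0.6, 0.4]
opening: 0.0005
grasp_force: 0.0
```

```bash
python3 - <<'E'
from h import *
s=read_state();print(s['t'],s['tcp_pos'],s['ft_force'])
a=capture('scene')
m=marks('scene',list(CP))
C=np.array([.4464,-.2377,.0615])
for n in m: print(n,proj('scene',C+Rz(.22)@np.array(CP[n]))[0].round(1),[(round(q[0],2),q[1].round(1)) for q in m[n]])
print(hand_in())
E
```

```text
38.3 [ 0.4103108  -0.24622826  0.14867666] [ 0.19904938 -0.61583275  0.36680877]
front_cover [221.4 203.9] [(0.91, array([220.3, 201.4]))]
front_cover_boss [230. 218.] [(0.73, array([233.8, 217.8]))]
front_cover_tab [213.8 189.9] [(0.76, array([211.2, 188. ]))]
front_cover_press [216.9 195.1] [(0.56, array([215. , 194.7])), (0.55, array([212.2, 193. ]))]
the job is handed in; nothing more can be done
None
```

The front cover lies face down and flat in the nest, boss under the keeper and tab snapped under the roller (pressing force dropped to zero, then bottomed at 13 N); it is released, and I handed the job in at about 38.5 s with the arm clear.

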